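# Set the key cutter's depth dial four clicks and press the set pin

## Task

With a fingertip, push the three-armed depth dial of the key-cutting machine round clockwise (seen from above) by exactly four clicks, counting them as you feel them and not going past the fourth. Leave the dial resting in that click, then press the set pin beside it fully down with a fingertip and let it spring back. There is nothing to pick up: leave the padlocks, the oil bottle and the brush where they are.

Things in the scene. Friction and masses are not known exactly. Their poses are not given: they have to be found in the camera images.
- dial_center (a point): Centre of the black three-armed depth dial, on its upright axis at half the height of its arms. It lies on the machine's grey deck over a round aluminium click ring (144 mm across, 12 dark ticks), whose top is 18 mm below this point. Its hub is 44 mm across, its top 18 mm above this point. x points outward along the arm with a white line on top and turns with the dial; z is up.
- dial_arm_end (a point): Outer end of the dial arm that has a thin white line on top, at half its height, 62 mm from the dial's axis; it turns with the dial. There are three equal straight arms 120 degrees apart, each 16 mm wide, reaching 62 mm from the axis and 28 mm tall (14 mm above to 14 mm below this point).
- dial (a joint): Angle turned by the dial (rad), 0 at the start, growing clockwise seen from above. It clicks every 30 degrees (0.5236 rad) and starts resting in a click. Each hump between clicks takes about 0.16 N m (3.5 N at 45 mm from the axis); past half-way the dial snaps forward by itself into the next click and stays there when let go.
- set_pin_top (a point): Centre of the top face of the set pin: a round upright steel push pin, 30 mm across, standing 10 mm proud of a dark round housing (46 mm across) on the machine's deck, 115 to 135 mm from the dial's axis. z is up.
- set_pin (a joint): How far the set pin is pressed down (m): 0 released, 0.006 fully down. A spring pushes it back; fully down takes about 3.5 N.
- machine: Key-cutting machine, fixed. Origin on the table straight under the dial's axis. In its frame the grey deck spans x -90 to 150, y -170 to 290 mm, its top 50 mm above the table; a white motor cover 140 mm above the table stands at x 20 to 140, y 120 to 280 mm, a 64 mm cutter wheel at its -y side; two key vices up to 85 mm high stand at x -45, y 130 and 220 mm.
- padlock_big: Loose steel padlock lying flat on the table, body 45 x 50 x 22 mm plus shackle along its x, origin at the underside of its body. Not to be touched.
- padlock_small: Loose brass padlock lying flat on the table, body 34 x 38 x 18 mm plus shackle along its x, origin at the underside of its body. Not to be touched.
- oil_bottle: Loose small grey oil bottle, 34 mm across, 85 mm tall, standing on the machine's deck; origin at the centre of its foot. Not to be touched.
- swarf_brush: Loose brush, about 170 mm long along its x, lying on the table beside the machine; origin at its underside. Not to be touched.

How it is judged:
On the way, in this order (a step that is already met when the one before it is completed fails the run):
1. a finger is turning the dial clockwise towards its first click (value of joint dial above 0.10472 rad and contact force between the fingers and dial above 0.5 N).
2. the dial rests in the fourth click (value of joint dial between 1.93732 and 2.25148 rad and velocity of joint dial between -0.1 and 0.1 rad/s), for 0.2 s.
3. a finger presses the set pin fully down (value of joint set_pin above 0.005 m and contact force between the fingers and set_pin above 0.5 N), for 0.04 s.
At the end, for the whole second after the job is handed in: The dial rests within a quarter of a click (7.5 degrees) of the fourth click clockwise from its start, and the set pin has sprung back up (within 1 mm) (value of joint dial between 1.9635 and 2.2253 rad and velocity of joint dial between -0.05 and 0.05 rad/s and value of joint set_pin below 0.001 m); the robot touches nothing.
It fails at once if the dial is pushed on past the fourth click (over half-way to the fifth) (value of joint dial above 2.3562 rad).
It fails at once if the dial is turned back over a click (anticlockwise) (value of joint dial below -0.2618 rad).
It fails at once if the set pin is pressed before the dial has reached the fourth click (value of joint set_pin above 0.003 m and value of joint dial below 1.8326 rad).
It fails at once if a padlock, the oil bottle or the brush is moved, lifted or carried (more than 15 mm) (distance of any of padlock_big, padlock_small, oil_bottle, swarf_brush from where it was at the start of the episode above 0.015 m).
It also fails if it takes over 64 s, if anything falls off the work surface, if the arm or the gripper's body presses on something with over 40 N, if the wrist force passes 120 N, or if a joint passes its speed limit or range.

## Robot

A 6-joint arm with a two-finger parallel gripper is mounted at the origin on the work surface. World frame = base frame: x ahead of the robot, y to its left, z up, the work surface at z = 0. Lengths are in m, angles in rad, forces in N, time in s.
With the tool pointing down it reaches from about 0.3 to 1 m from the base axis. Payload 5.1 kg.
Tool frame: the origin (TCP) lies midway between the tips of the shut fingers; the grasp point (between the pads) lies 19 mm behind it; z points along the fingers, y is the direction in which the jaws open and shut (so a half turn about z gives the same grasp; the last joint's range is limited). The gripper opens to 95 mm and grips with 3 to 60 N. Pads are 20 mm wide; open, the fingers measure 119 mm over their backs; the gripper's body (75 mm by 180 mm) begins 59 mm behind the grasp point.
Start: joints at [-1.413, 0.124, 1.65, -0, 1.367, -0.083], TCP at [0.155, -0.631, 0.215] pointing down, gripper open.
Joint ranges: [-2.61, 2.61], [-1.02, 2.33], [0.03, 2.71], [-1.35, 4.49], [0.32, 2.68], [-2.91, 2.91]. Speed limits (rad/s): [2.57, 2.57, 3.14, 3.14, 3.14, 3.14].

## Interface

Orientations are given as a 3x3 rotation matrix whose columns are the frame's x, y, z axes.
In Python, from rig import * gives the robot as it stands.
- The arm moves only by the tool drive_tool, never from a script. Its argument "steps" is a list of rows, each an object with "grip": the closure in counts, from 0 (fully open) to 255 (shut); "dp": the shift along the world's x, y, z in mm, a list of three; "rotation": the turn, a rotation vector about the world's x, y, z in degrees, a list of three. In form: [{"grip": grip, "dp": [x, y, z], "rotation": [wx, wy, wz]}, ...]. A call has 1 to 10 rows; each row is the pose to reach, as a shift and turn from the pose commanded when the call began; what a row does not reach only later rows make up. A row lasts 1/8 s, in which the tool goes at most 62.5 mm and 10.7 degrees, less where a joint would pass 70% of its speed; a pose out of reach is approached as far as the arm can. A call with a gripper value outside its range is refused whole. The fingers move at their own pace and stop on an object; "force" is the grip in N (left out, the last holds). Time passes only in rows, so rows that repeat a pose let the fingers close. It gives the time, the measured TCP pose, the force and the opening at its end, in the units of the state.
- observe(): the state, without advancing time (a new reading comes with each control period).
- grab_frame(name): name is "side" or "top" or "wrist"; returns (picture, depth): 400x640x3 uint8, blue, green, red; 400x640 float32, m along the optical axis (not along the pixel's ray), 0 where there is no reading.
- camera_model(name): a dict with "camera_matrix" (3x3 intrinsics, pixels), "view" (4x4, takes a point from world to camera coordinates). Camera axes: x right, y down, z forward; pixel columns grow to the right and rows downward; lengths in m; the calibration is good to about 2 mm. A picture is of the moment at which its call begins: read the wrist's pose just before it. camera_model takes no time and is no camera call; for the wrist camera it gives the pose at the moment of the call.
- hand_in(): hands the job in, once; it reports no verdict.
The state is a dict: "t": time; "joint_positions": joint angles; "qvel": joint speeds; "tau": joint torques, N m; "eef_pos": TCP position; "tool_rot": TCP orientation; "ft_force": force on the tool from outside, world axes, zero at the start; "torque": the same for the moment, N m; "grip_width": opening from 0.0 (shut) to 1.0 (fully open).
Only numpy, scipy, OpenCV 4.12 (cv2) and the standard library are available. Lean on these libraries where they do the work, as an engineer would, in place of code of your own. Each camera call takes 0.05 s, during which the arm holds its last target.

## Working session

There is one attempt and no reset: what is moved stays moved. The work goes in short steps, Python scripts to look and compute and a tool call to move; the robot and the scene stay as the last step left them, time stands still between calls to the robot, and variables do not carry over. Pictures are saved under pics/ and viewed, and the job is handed in when it is done.

Besides the shell and the picture viewer there is one more tool, called after "Request:" as a command line: name --argument value ..., lists and objects as JSON in quotes. drive_tool: Moves the arm, as the interface text tells. Its arguments: {"type":"object","properties":{"steps":{"type":"array"},"force":{"type":"number"}},"required":["steps"]}

```bash
mkdir -p pics; ls; python3 - <<'E'
from rig import *
import cv2,numpy as np
s=observe();print(s['t'],s['eef_pos'],s['tool_rot'],s['ft_force'],s['grip_width'])
for n in("top","side"):
    im,d=grab_frame(n);cv2.imwrite(f"pics/{n}0.png",im);np.savez(f"{n}0.npz",im=im,d=d,K=camera_model(n)["camera_matrix"],V=camera_model(n)["view"])
    print(camera_model(n))
E
```

```text
pics
0.0 [ 0.15485293 -0.63063009  0.21340103] [[ 9.71157918e-01  2.38436977e-01 -3.26499232e-04]
 [ 2.38437144e-01 -9.71155828e-01  2.02147290e-03]
 [ 1.64912255e-04 -2.04101895e-03 -9.99997904e-01]] [-0.44133878 -0.05538042 -0.02759707] 1.002124869918628
{'camera_matrix': array([[520.35329887,   0.        , 320.67436752],
       [  0.        , 520.35329887, 197.13632029],
       [  0.        ,   0.        ,   1.        ]]), 'view': array([[-0.02833758, -0.99949035, -0.01469767, -0.05541222],
       [-0.99377238,  0.02975455, -0.1073831 ,  0.55882462],
       [ 0.10776569,  0.01156317, -0.99410907,  1.34339747],
       [ 0.        ,  0.        ,  0.        ,  1.        ]])}
{'camera_matrix': array([[450.89724123,   0.        , 314.47300612],
       [  0.        , 450.89724123, 205.99827491],
       [  0.        ,   0.        ,   1.        ]]), 'view': array([[ 0.99357318, -0.11180047, -0.01769128, -0.56353193],
       [-0.07380445, -0.52137764, -0.85012838,  0.05109447],
       [ 0.08582092,  0.84597046, -0.52627821,  1.20290804],
       [ 0.        ,  0.        ,  0.        ,  1.        ]])}
```

View pics/top0.png

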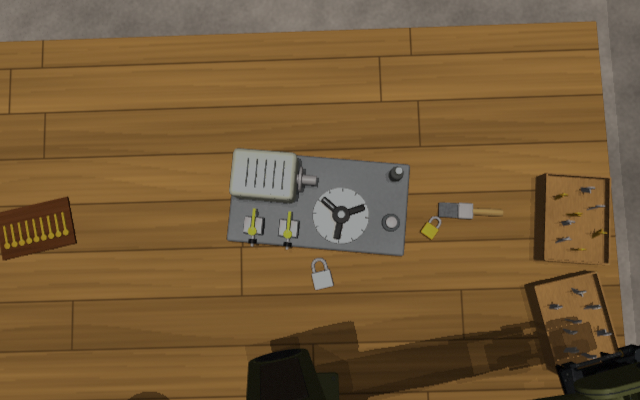

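View pics/side0.png

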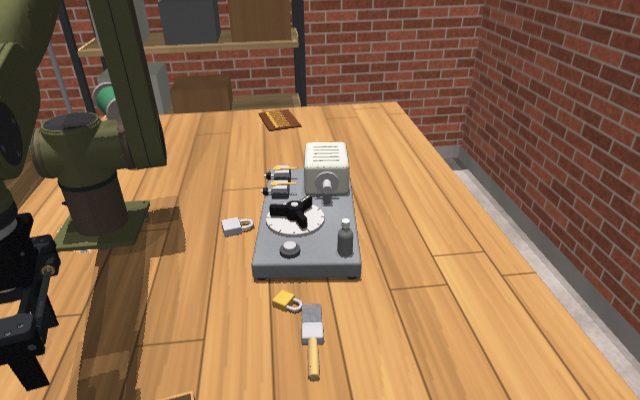

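Top view: the dial is at about (341,215), the pin at (391,222) and the bottle at (397,173). Next I'll measure them.

```bash
cat > h.py <<'E'
import numpy as np,cv2
def load(n):
    z=np.load(n);return z['im'],z['d'],z['K'],z['V']
def ray(K,V,uv,zp):
    R,t=V[:3,:3],V[:3,3];c=-R.T@t
    d=R.T@np.linalg.inv(K)@np.array([uv[0],uv[1],1.]);return c+d*(zp-c[2])/d[2]
def pt(K,V,uv,dep):
    p=np.linalg.inv(K)@np.array([uv[0],uv[1],1.])*dep
    return V[:3,:3].T@(p-V[:3,3])
def proj(K,V,p):
    q=K@(V[:3,:3]@np.array(p)+V[:3,3]);return q[:2]/q[2]
E
python3 - <<'E'
from h import *
im,d,K,V=load('top0.npz')
cv2.imwrite('pics/topz.png',cv2.resize(im[140:270,220:420],None,fx=4,fy=4,interpolation=cv2.INTER_CUBIC))
for uv in[(341,215),(391,222),(322,240),(397,172),(370,240),(338,228),(380,170),(320,278)]: print(uv,pt(K,V,uv,d[uv[1],uv[0]]).round(4))
g=cv2.cvtColor(im,cv2.COLOR_BGR2GRAY)
# ring: bright
m=np.zeros_like(g);m[180:250,305:375]=((g[180:250,305:375]>150)*255)
cs,_=cv2.findContours(m,cv2.RETR_EXTERNAL,cv2.CHAIN_APPROX_NONE);c=max(cs,key=cv2.contourArea)
e=cv2.fitEllipse(cv2.convexHull(c));print(e, ray(K,V,e[0],.05))
mm=np.zeros_like(g);cv2.ellipse(mm,(e[0],(e[1][0]*.93,e[1][1]*.93),e[2]),255,-1)
k=((g<70)&(mm>0)).astype(np.uint8)*255
n,l,st,ce=cv2.connectedComponentsWithStats(k);print(st,ce)
i=1+np.argmax(st[1:,4]);ys,xs=np.where(l==i)
P=np.array([ray(K,V,(x,y),.082) for x,y in zip(xs,ys)])
c0=ray(K,V,ce[i],.082);print('dark centroid',c0)
r=P[:,:2]-c0[:2];a=np.degrees(np.arctan2(r[:,1],r[:,0]));R=np.hypot(*r.T)
print(np.histogram(a[R>.03],bins=36,range=(-180,180))[0],R.max())
print('ang3',np.degrees(np.angle(np.sum(np.exp(3j*np.radians(a[R>.03])))))/3)
E
```

```text
(341, 215) [ 0.503  -0.1218  0.1015]
(391, 222) [ 0.4836 -0.2489  0.0715]
(322, 240) [ 0.4436 -0.0722  0.0507]
(397, 172) [ 0.6006 -0.26    0.1424]
(370, 240) [ 0.4403 -0.1962  0.0428]
(338, 228) [ 0.471  -0.1134  0.0975]
(380, 170) [ 0.6204 -0.2281  0.0559]
(320, 278) [ 0.3458 -0.0638  0.0245]
((325.19830322265625, 222.18634033203125), (19.180091857910156, 43.16597366333008), 155.80519104003906) [ 0.48929837 -0.08175183  0.05      ]
[[     0      0    640    400 255967]
 [   333    217      1      2      2]
 [   334    225      4     14     31]] [[319.49792747 199.49584517]
 [333.         217.5       ]
 [335.74193548 232.64516129]]
dark centroid [ 0.46027197 -0.10765507  0.082     ]
[0 0 0 0 0 0 0 0 0 0 0 0 0 0 0 0 0 0 0 0 0 0 0 0 0 0 0 0 0 0 0 0 0 0 0 0] 0.019263505971078034
ang3 0.0
```

View pics/topz.png

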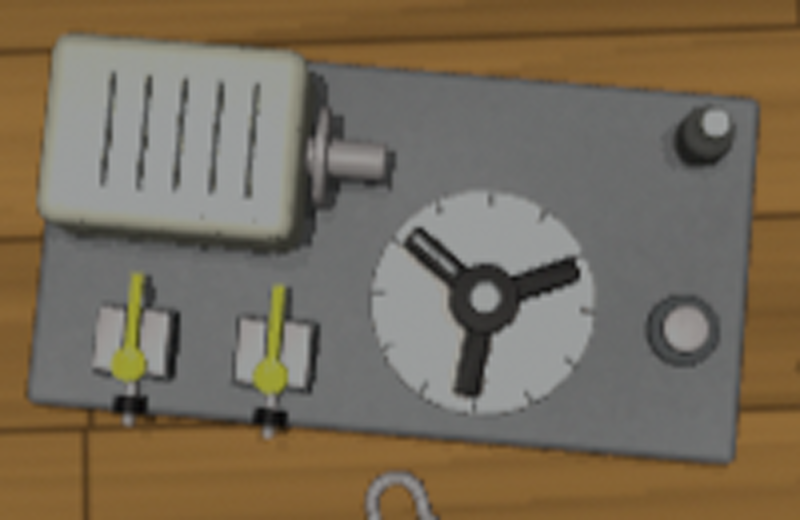

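```bash
python3 - <<'E'
from h import *
im,d,K,V=load('top0.npz')
g=cv2.cvtColor(im,cv2.COLOR_BGR2GRAY)
roi=np.zeros_like(g);cv2.circle(roi,(341,215),32,255,-1)
print(pt(K,V,(326,228),d[228,326]),pt(K,V,(357,225),d[225,357]))
m=((g>118)&(roi>0)).astype(np.uint8)*255
m=cv2.morphologyEx(m,cv2.MORPH_CLOSE,np.ones((3,3)))
cs,_=cv2.findContours(m,cv2.RETR_LIST,cv2.CHAIN_APPROX_NONE);h=cv2.convexHull(np.vstack([c for c in cs if len(c)>20]))
e=cv2.fitEllipse(h);zr=.064
c=ray(K,V,e[0],zr);print(e,'center',c, 'diam',[np.linalg.norm(ray(K,V,(e[0][0]+e[1][0]/2,e[0][1]),zr)-ray(K,V,(e[0][0]-e[1][0]/2,e[0][1]),zr))])
# arms: tops by depth
Zs=np.zeros_like(d);A=[]
for y in range(185,247):
  for x in range(310,373):
    p=pt(K,V,(x,y),d[y,x])
    r=np.hypot(*(p[:2]-c[:2]))
    if g[y,x]<85 and r<.066: A.append(np.r_[p,x,y,r])
A=np.array(A);print(len(A),np.median(A[:,2]))
for rr in(.03,):
  q=A[(A[:,5]>rr)&(A[:,2]>.09)];a=np.arctan2(q[:,1]-c[1],q[:,0]-c[0])
  print(np.histogram(np.degrees(a),bins=36,range=(-180,180))[0]);print('arm phase mod120',np.degrees(np.angle(np.exp(3j*a).sum()))/3)
  an=np.degrees(a); ph=np.degrees(np.angle(np.exp(3j*a).sum()))/3
  for k in(-1,0,1):
    s=np.abs((an-ph-120*k+180)%360-180)<30; v=q[s,:2].mean(0)-c[:2]; print(k,np.degrees(np.arctan2(v[1],v[0])))
# pin
for thr,R,z in((110,12,.0715),):
  roi[:]=0;cv2.circle(roi,(391,222),R,255,-1);m=((g>thr+20)&(roi>0)).astype(np.uint8)*255
  cs,_=cv2.findContours(m,cv2.RETR_EXTERNAL,cv2.CHAIN_APPROX_NONE);k=max(cs,key=cv2.contourArea);e=cv2.minEnclosingCircle(k);M=cv2.moments(m,True);u=(M['m10']/M['m00'],M['m01']/M['m00']);print(e,u,ray(K,V,u,z),np.linalg.norm(ray(K,V,u,z)[:2]-c[:2]))
# deck
q=[(400,180),(403,250),(235,235)]
for uv in [(375,235),(375,190),(310,235),(325,172),(388,240)]: print(pt(K,V,uv,d[uv[1],uv[0]])[2])
E
```

```text
[ 0.47365278 -0.08341782  0.06171767] [ 0.47903527 -0.162966    0.06139278]
((340.407958984375, 214.99851989746094), (55.65813064575195, 56.242366790771484), 1.56088387966156) center [ 0.50573901 -0.12129326  0.064     ] diam [np.float64(0.14250301797762638)]
482 0.09416760853814177
[ 0  0  0  0  0  0  0  0  0 11 35 20  0  0  0  0  0  0  0  0  0  5 17 23
  2  0  0  0  0  0  0  0  0  7 35 23]
arm phase mod120 47.36415255151258
-1 -73.60340306684292
0 48.58292988342805
1 167.27573972705272
((391.0, 222.0), 5.099119663238525) (391.0617283950617, 221.62962962962962) [ 0.48454142 -0.24909899  0.0715    ] 0.12955169408058956
0.05014505561175402
0.04680530075885447
0.04854680655683593
0.05271732781735082
0.051854210983566996
```

Request:
drive_tool --steps '[{"grip": 255,"dp": [20,24,0],"rotation": [0,0,5]},{"grip": 255,"dp": [40,48,0],"rotation": [0,0,10]},{"grip": 255,"dp": [60,72,0],"rotation": [0,0,15]},{"grip": 255,"dp": [80,96,0],"rotation": [0,0,20]},{"grip": 255,"dp": [100,120,0],"rotation": [0,0,25]},{"grip": 255,"dp": [120,144,0],"rotation": [0,0,30]},{"grip": 255,"dp": [140,168,0],"rotation": [0,0,35]},{"grip": 255,"dp": [160,192,0],"rotation": [0,0,40]},{"grip": 255,"dp": [180,216,0],"rotation": [0,0,45]},{"grip": 255,"dp": [200,240,0],"rotation": [0,0,50]}]' --force 20

```text
t: 1.35
eef_pos: [0.3554, -0.3901, 0.2141]
tool_rot: [[0.439, 0.898, -0.0], [0.898, -0.439, 0.001], [0.0, -0.001, -1.0]]
ft_force: [0.4, 0.2, -0.1]
grip_width: 0.026
```

Request:
drive_tool --steps '[{"grip": 255,"dp": [20,24,0],"rotation": [0,0,5]},{"grip": 255,"dp": [40,48,0],"rotation": [0,0,10]},{"grip": 255,"dp": [60,72,0],"rotation": [0,0,15]},{"grip": 255,"dp": [80,96,0],"rotation": [0,0,20]},{"grip": 255,"dp": [100,120,0],"rotation": [0,0,25]},{"grip": 255,"dp": [120,144,0],"rotation": [0,0,30]},{"grip": 255,"dp": [140,168,0],"rotation": [0,0,35]},{"grip": 255,"dp": [160,192,0],"rotation": [0,0,40]},{"grip": 255,"dp": [180,216,0],"rotation": [0,0,43]},{"grip": 255,"dp": [194,235,0],"rotation": [0,0,43]}]'

```text
t: 2.6
eef_pos: [0.5493, -0.1551, 0.214]
tool_rot: [[-0.29, 0.957, -0.001], [0.957, 0.29, 0.0], [0.001, -0.001, -1.0]]
ft_force: [0.6, -0.3, -0.6]
grip_width: 0.004
```

Request:
drive_tool --steps '[{"grip": 255,"dp": [0,0,0],"rotation": [0,0,0]},{"grip": 255,"dp": [0,0,-10],"rotation": [0,0,0]},{"grip": 255,"dp": [0,0,-20],"rotation": [0,0,0]}]'

```text
t: 2.98
eef_pos: [0.5483, -0.1568, 0.1935]
tool_rot: [[-0.288, 0.958, -0.001], [0.958, 0.288, 0.0], [0.0, -0.001, -1.0]]
ft_force: [-0.1, -0.9, -0.5]
grip_width: 0.0
```

```bash
python3 - <<'E'
from rig import *
import cv2,numpy as np
from h import *
s=observe();print(s['t'],s['eef_pos'],s['tool_rot'],s['ft_force'],s['torque'],s['grip_width'],s['joint_positions'])
c=camera_model("wrist");im,d=grab_frame("wrist");cv2.imwrite("pics/w1.png",im)
np.savez("w1.npz",im=im,d=d,K=c["camera_matrix"],V=c["view"])
im,d=grab_frame("side");cv2.imwrite("pics/s1.png",im[100:300,200:420].repeat(3,0).repeat(3,1)[:600,:660])
E
```

```text
2.975 [ 0.54828153 -0.15682874  0.19354497] [[-2.88000682e-01  9.57629856e-01 -8.16578997e-04]
 [ 9.57630134e-01  2.88000881e-01  1.35582290e-04]
 [ 3.65013119e-04 -7.42932862e-04 -9.99999657e-01]] [-0.07119569 -0.90210739 -0.48223123] [-0.00241189 -0.11165517  0.03547399] 0.00019894832740607968 [-3.72639384e-01 -3.67116661e-02  1.85206183e+00 -1.76227796e-04
  1.32705239e+00 -6.64735343e-01]
```

View pics/w1.png

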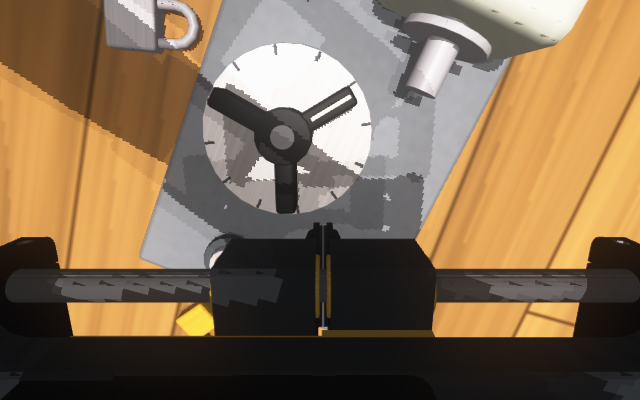

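View pics/s1.png

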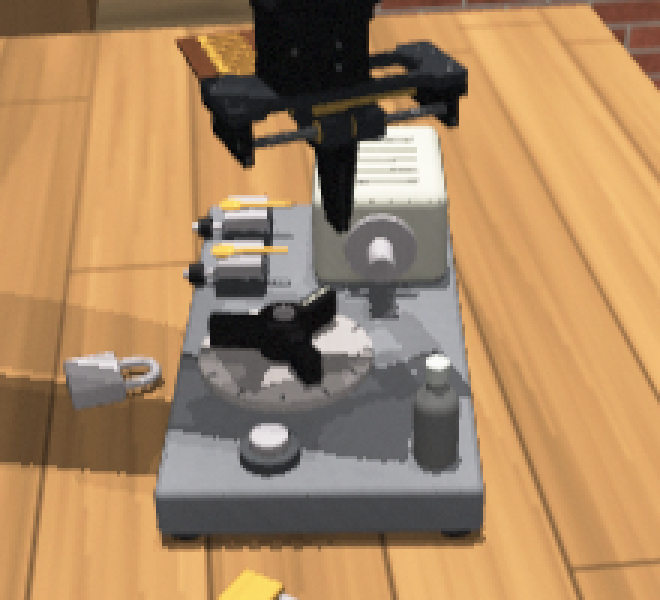

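Wrist view: the dial hub is at about (283,136). The arm I'll push runs down to (285,212), and the white-line arm is at (345,98). The fingertips are shut at (322,225) and clear of everything. I'll cross-check the centre.

```bash
python3 - <<'E'
from h import *
im,d,K,V=load('w1.npz')
for uv,z in (((282.5,137),.100),((285,210),.096),((278,150),.1)): print(uv,ray(K,V,uv,z))
g=cv2.cvtColor(im,cv2.COLOR_BGR2GRAY)
z=lambda u,v: pt(K,V,(u,v),d[v,u]).round(4)
for uv in((282,137),(285,190),(235,103),(250,80),(240,190),(330,60),(322,235),(322,260)): print(uv,z(*uv),g[uv[1],uv[0]])
A=[]
for y in range(60,218):
  for x in range(200,375):
    p=pt(K,V,(x,y),d[y,x]); 
    if p[2]>.088 and p[2]<.106: A.append(p)
A=np.array(A);c=np.array([.5045,-.1215])
for _ in range(3):
  v=A[:,:2]-c;r=np.hypot(*v.T);a=np.arctan2(v[:,1],v[:,0]);q=r>.03;ph=np.angle(np.exp(3j*a[q]).sum())/3
  L=[]
  for k in(-1,0,1):
    t=ph+k*2*np.pi/3;s=q&(np.abs(np.angle(np.exp(1j*(a-t))))<.5)
    w=A[s,:2];m=w.mean(0);uu=np.linalg.svd(w-m)[2][0];L.append((m,uu,np.degrees(np.arctan2(*(m-c)[::-1])),r[s].max()))
  M=sum(np.eye(2)-np.outer(u,u) for m,u,_,_ in L);b=sum((np.eye(2)-np.outer(u,u))@m for m,u,_,_ in L);c=np.linalg.solve(M,b)
  print(c,np.degrees(ph),[(round(x[2],1),round(x[3],4)) for x in L])
E
```

```text
(282.5, 137) [ 0.5051971  -0.12157863  0.1       ]
(285, 210) [ 0.52162227 -0.17646551  0.096     ]
(278, 150) [ 0.5044923 -0.1317879  0.1      ]
(282, 137) [ 0.5048 -0.1217  0.0995] 102
(285, 190) [ 0.5172 -0.1617  0.0925] 30
(235, 103) [ 0.4641 -0.1086  0.0915] 47
(250, 80) [ 0.4642 -0.0893  0.0592] 252
(240, 190) [ 0.4782 -0.1814  0.0606] 156
(330, 60) [ 0.5225 -0.0559  0.0607] 252
(322, 235) [ 0.5438 -0.1478  0.2075] 52
(322, 260) [ 0.5465 -0.1567  0.2149] 50
[ 0.50462906 -0.12187943] 47.104032376046796 [(np.float64(-72.8), np.float64(0.0619)), (np.float64(46.8), np.float64(0.0614)), (np.float64(167.3), np.float64(0.0621))]
[ 0.50467258 -0.12162037] 47.09591704152586 [(np.float64(-72.9), np.float64(0.0615)), (np.float64(47.3), np.float64(0.0616)), (np.float64(166.9), np.float64(0.0622))]
[ 0.50457847 -0.12162228] 47.10865567200993 [(np.float64(-73.0), np.float64(0.0617)), (np.float64(47.1), np.float64(0.0613)), (np.float64(167.2), np.float64(0.0622))]
```

Request:
drive_tool --steps '[{"grip": 255,"dp": [0,1,-15],"rotation": [0,0,0]},{"grip": 255,"dp": [0,1,-30],"rotation": [0,0,0]},{"grip": 255,"dp": [0,1,-45],"rotation": [0,0,0]},{"grip": 255,"dp": [0,1,-60],"rotation": [0,0,0]},{"grip": 255,"dp": [0,1,-75],"rotation": [0,0,0]},{"grip": 255,"dp": [0,1,-90],"rotation": [0,0,0]},{"grip": 255,"dp": [0,1,-105],"rotation": [0,0,0]},{"grip": 255,"dp": [0,1,-115],"rotation": [0,0,0]},{"grip": 255,"dp": [0,1,-121],"rotation": [0,0,0]},{"grip": 255,"dp": [0,1,-121],"rotation": [0,0,0]}]'

```text
t: 4.32
eef_pos: [0.5489, -0.1552, 0.0733]
tool_rot: [[-0.289, 0.957, -0.0], [0.957, 0.289, 0.0], [0.0, -0.0, -1.0]]
ft_force: [-0.4, -0.9, -0.0]
grip_width: 0.004
```

```bash
python3 - <<'E'
from rig import *
import cv2
from h import *
s=observe();print(s['eef_pos'],s['ft_force'],s['torque'])
c=np.array([.5047,-.1217]);v=s['eef_pos'][:2]-c
t=np.radians(-73);print('arm frame mm',1e3*v@[np.cos(t),np.sin(t)],1e3*v@[-np.sin(t),np.cos(t)])
im,d=grab_frame("side");cv2.imwrite("pics/s2.png",cv2.resize(im[150:280,230:380],None,fx=4,fy=4))
E
```

```text
[ 0.54886419 -0.15518357  0.0733088 ] [-0.41692454 -0.90094524 -0.02890556] [-0.08749034 -0.13749615 -0.07429536]
arm frame mm 44.93285117036372 32.444773821145105
```

View pics/s2.png

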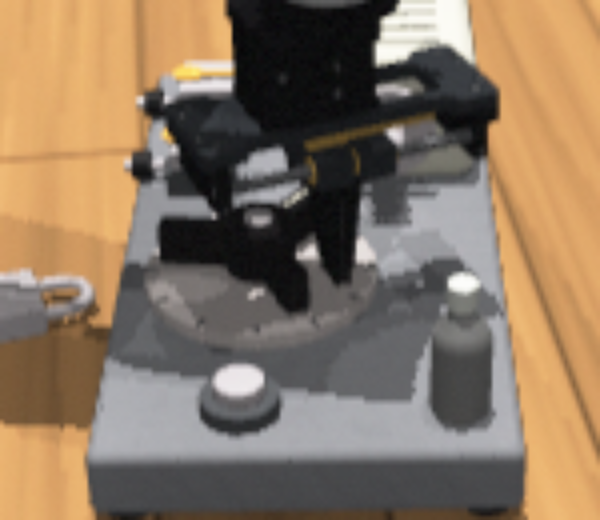

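The tip is down beside the arm, at (345,270) in the crop, about 24 mm off its side. I'll approach until I feel contact.

Request:
drive_tool --steps '[{"grip": 255,"dp": [-2.9,-0.9,0],"rotation": [0,0,0]},{"grip": 255,"dp": [-5.7,-1.8,0],"rotation": [0,0,0]},{"grip": 255,"dp": [-8.6,-2.6,0],"rotation": [0,0,0]},{"grip": 255,"dp": [-11.5,-3.5,0],"rotation": [0,0,0]},{"grip": 255,"dp": [-11.5,-3.5,0],"rotation": [0,0,0]}]'

```text
t: 5.0
eef_pos: [0.5372, -0.1588, 0.0736]
tool_rot: [[-0.289, 0.957, -0.0], [0.957, 0.289, 0.0], [0.0, -0.0, -1.0]]
ft_force: [0.3, 0.7, -0.5]
grip_width: 0.006
```

Request:
drive_tool --steps '[{"grip": 255,"dp": [-1.9,-0.6,0],"rotation": [0,0,0]},{"grip": 255,"dp": [-3.8,-1.2,0],"rotation": [0,0,0]},{"grip": 255,"dp": [-3.8,-1.2,0],"rotation": [0,0,0]}]'

```text
t: 5.38
eef_pos: [0.5337, -0.16, 0.0737]
tool_rot: [[-0.289, 0.957, 0.0], [0.957, 0.289, -0.0], [-0.0, 0.0, -1.0]]
ft_force: [1.0, 0.4, -0.1]
grip_width: 0.004
```

```bash
python3 - <<'E'
import numpy as np
def P(f,D=16.4):
    t=np.radians(-73-f);return np.array([45*np.cos(t)-D*np.sin(t),45*np.sin(t)+D*np.cos(t)])
for f0 in range(0,120,15):
    print(f0,[list((P(f0+k)-P(f0)).round(1)) for k in (3,6,9,12,15,18)])
E
```

```text
0 [[np.float64(-2.0), np.float64(-1.5)], [np.float64(-4.2), np.float64(-2.8)], [np.float64(-6.3), np.float64(-4.0)], [np.float64(-8.6), np.float64(-5.2)], [np.float64(-10.9), np.float64(-6.2)], [np.float64(-13.2), np.float64(-7.0)]]
15 [[np.float64(-2.3), np.float64(-0.9)], [np.float64(-4.7), np.float64(-1.6)], [np.float64(-7.2), np.float64(-2.3)], [np.float64(-9.6), np.float64(-2.8)], [np.float64(-12.1), np.float64(-3.1)], [np.float64(-14.6), np.float64(-3.4)]]
30 [[np.float64(-2.5), np.float64(-0.2)], [np.float64(-5.0), np.float64(-0.4)], [np.float64(-7.5), np.float64(-0.3)], [np.float64(-10.0), np.float64(-0.2)], [np.float64(-12.5), np.float64(0.1)], [np.float64(-15.0), np.float64(0.5)]]
45 [[np.float64(-2.5), np.float64(0.4)], [np.float64(-4.9), np.float64(1.0)], [np.float64(-7.3), np.float64(1.6)], [np.float64(-9.7), np.float64(2.4)], [np.float64(-12.0), np.float64(3.3)], [np.float64(-14.3), np.float64(4.4)]]
60 [[np.float64(-2.3), np.float64(1.0)], [np.float64(-4.5), np.float64(2.2)], [np.float64(-6.7), np.float64(3.5)], [np.float64(-8.8), np.float64(4.9)], [np.float64(-10.8), np.float64(6.3)], [np.float64(-12.7), np.float64(7.9)]]
75 [[np.float64(-1.9), np.float64(1.6)], [np.float64(-3.8), np.float64(3.3)], [np.float64(-5.5), np.float64(5.1)], [np.float64(-7.2), np.float64(7.0)], [np.float64(-8.8), np.float64(8.9)], [np.float64(-10.2), np.float64(11.0)]]
90 [[np.float64(-1.5), np.float64(2.0)], [np.float64(-2.8), np.float64(4.2)], [np.float64(-4.0), np.float64(6.3)], [np.float64(-5.2), np.float64(8.6)], [np.float64(-6.2), np.float64(10.9)], [np.float64(-7.0), np.float64(13.2)]]
105 [[np.float64(-0.9), np.float64(2.3)], [np.float64(-1.6), np.float64(4.7)], [np.float64(-2.3), np.float64(7.2)], [np.float64(-2.8), np.float64(9.6)], [np.float64(-3.1), np.float64(12.1)], [np.float64(-3.4), np.float64(14.6)]]
```

Now push through the first half of hump 1.

Request:
drive_tool --steps '[{"grip": 255,"dp": [-2.0,-1.5,0],"rotation": [0,0,-3]},{"grip": 255,"dp": [-4.2,-2.8,0],"rotation": [0,0,-6]},{"grip": 255,"dp": [-6.3,-4.0,0],"rotation": [0,0,-9]},{"grip": 255,"dp": [-6.3,-4.0,0],"rotation": [0,0,-9]}]'

```text
t: 5.88
eef_pos: [0.5279, -0.1637, 0.0738]
tool_rot: [[-0.136, 0.991, 0.001], [0.991, 0.136, 0.0], [0.0, 0.001, -1.0]]
ft_force: [2.4, 1.3, -1.1]
grip_width: 0.008
```

```bash
cat > look.py <<'E'
import sys
from rig import *
from h import *
s=observe();print(s['t'],s['eef_pos'].round(4),s['ft_force'].round(2),s['torque'].round(2))
c=np.array([.5047,-.1217]);v=s['eef_pos'][:2]-c;y=s['tool_rot'][:2,1]
print('finger radius',np.hypot(*v)*1e3,'angle',np.degrees(np.arctan2(v[1],v[0])),'force along push',-s['ft_force'][:2]@(-y))
im,d=grab_frame("top");cam=camera_model("top");K,V=cam["camera_matrix"],cam["view"]
cv2.imwrite(f"pics/t{sys.argv[1]}.png",cv2.resize(im[160:270,290:420],None,fx=5,fy=5,interpolation=cv2.INTER_CUBIC))
im,d=grab_frame("side")
cv2.imwrite(f"pics/s{sys.argv[1]}.png",cv2.resize(im[150:280,230:380],None,fx=4,fy=4))
cam=camera_model("side");K,V=cam["camera_matrix"],cam["view"]
# arms by depth in side view: high points below hub top, over the ring
E
python3 look.py 3
```

```text
5.875 [ 0.5279 -0.1637  0.0738] [ 2.4   1.32 -1.06] [ 0.2  -0.62 -0.02]
finger radius 48.01141097986795 angle -61.12405468798855 force along push 2.559408939785234
```

View pics/s3.png

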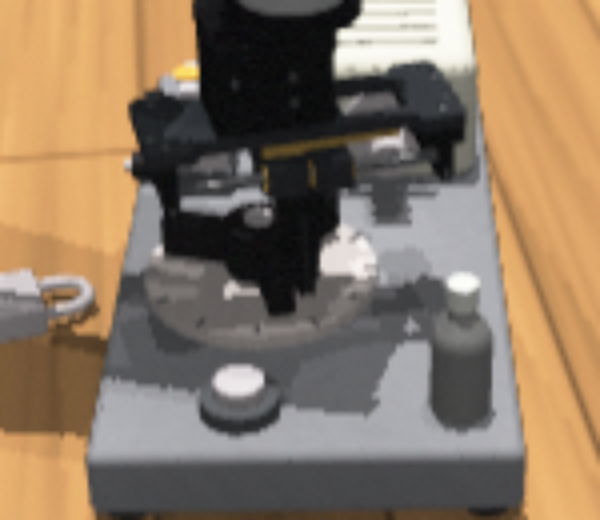

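View pics/t3.png

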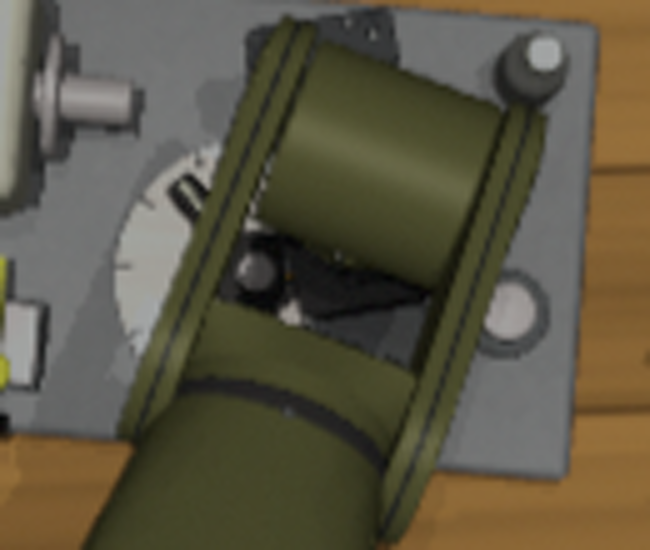

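The side and top views show the tip touching the arm, pushing with 2.6 N. Continue over the first hump.

Request:
drive_tool --steps '[{"grip": 255,"dp": [-2.3,-1.2,0],"rotation": [0,0,-3]},{"grip": 255,"dp": [-4.6,-2.2,0],"rotation": [0,0,-6]},{"grip": 255,"dp": [-4.6,-2.2,0],"rotation": [0,0,-6]}]'

```text
t: 6.35
eef_pos: [0.5223, -0.1662, 0.0736]
tool_rot: [[-0.033, 0.999, -0.001], [0.999, 0.033, -0.0], [-0.0, -0.001, -1.0]]
ft_force: [0.2, 0.5, -1.1]
grip_width: 0.007
```

Request:
drive_tool --steps '[{"grip": 255,"dp": [-1.2,-0.4,0],"rotation": [0,0,-1.5]},{"grip": 255,"dp": [-2.3,-0.8,0],"rotation": [0,0,-3]},{"grip": 255,"dp": [-2.3,-0.8,0],"rotation": [0,0,-3]}]'

```text
t: 6.72
eef_pos: [0.5204, -0.167, 0.0736]
tool_rot: [[0.021, 1.0, -0.0], [1.0, -0.021, -0.0], [-0.0, -0.0, -1.0]]
ft_force: [0.6, -0.0, -0.5]
grip_width: 0.006
```

```bash
cat > wr.py <<'E'
import sys
from rig import *
from h import *
s=observe();cam=camera_model("wrist");im,d=grab_frame("wrist");K,V=cam["camera_matrix"],cam["view"]
cv2.imwrite(f"pics/w{sys.argv[1]}.png",im)
print(s['t'],s['eef_pos'].round(4),s['ft_force'].round(2))
c=np.array([.5047,-.1217])
yy,xx=np.mgrid[0:400,0:640];pix=np.stack([xx,yy,np.ones_like(xx)],-1).reshape(-1,3)
Q=(np.linalg.inv(K)@pix.T)*d.reshape(1,-1);W=(V[:3,:3].T@(Q-V[:3,3:])).T
g=cv2.cvtColor(im,cv2.COLOR_BGR2GRAY).reshape(-1)
v=W[:,:2]-c;r=np.hypot(*v.T);a=np.degrees(np.arctan2(v[:,1],v[:,0]))
ok=(d.reshape(-1)>0)&(r>.032)&(r<.060)&(W[:,2]>.086)&(W[:,2]<.098)
print('hist10',dict((int(b),int(n)) for n,b in zip(*np.histogram(a[ok],bins=36,range=(-180,180))) if n))
f=s['eef_pos'][:2]-c;fa=np.degrees(np.arctan2(f[1],f[0]));print('finger ang',fa,'r',np.hypot(*f))
k=ok&(np.abs((a-fa+180)%360-180)>45)
for p0 in(0,): print('dial angle (mod 120):',(-73-np.degrees(np.angle(np.exp(3j*np.radians(a[k])).sum()))/3)%120)
E
python3 wr.py 4
```

```text
6.725 [ 0.5204 -0.167   0.0736] [ 0.63 -0.04 -0.52]
hist10 {-120: 98, -110: 123, -100: 98, -90: 5, -80: 144, -70: 146, -60: 39, 0: 282, 10: 1258, 20: 985, 30: 16, 120: 437, 130: 1418, 140: 921, 150: 12}
finger ang -70.92777742262228 r 0.047900918712230754
dial angle (mod 120): 29.710100336311342
```

View pics/w4.png

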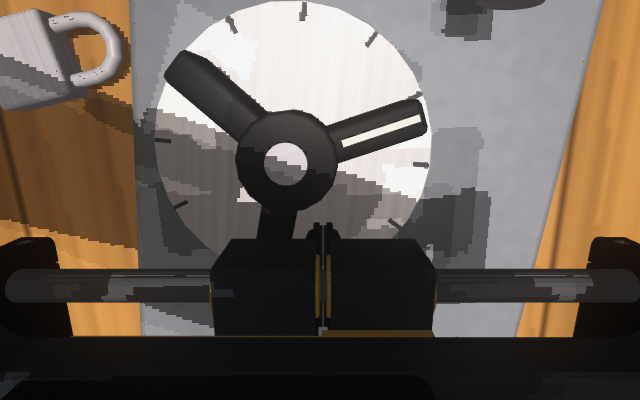

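The wrist view shows the white arm at (380,130) and its fit reads 29.7°, so that's click 1. On to click 2.

Request:
drive_tool --steps '[{"grip": 255,"dp": [-2.4,-0.7,0],"rotation": [0,0,-3]},{"grip": 255,"dp": [-4.9,-1.4,0],"rotation": [0,0,-6]},{"grip": 255,"dp": [-7.3,-1.9,0],"rotation": [0,0,-9]},{"grip": 255,"dp": [-9.8,-2.2,0],"rotation": [0,0,-12]},{"grip": 255,"dp": [-12.3,-2.5,0],"rotation": [0,0,-15]},{"grip": 255,"dp": [-14.8,-2.7,0],"rotation": [0,0,-18]},{"grip": 255,"dp": [-17.3,-2.7,0],"rotation": [0,0,-21]},{"grip": 255,"dp": [-17.3,-2.7,0],"rotation": [0,0,-21]}]'

```text
t: 7.78
eef_pos: [0.5039, -0.1697, 0.074]
tool_rot: [[0.377, 0.926, 0.002], [0.926, -0.377, -0.0], [0.0, 0.002, -1.0]]
ft_force: [2.5, 0.1, -0.8]
grip_width: 0.005
```

Request:
drive_tool --steps '[{"grip": 255,"dp": [-1.3,0,0],"rotation": [0,0,-1.5]},{"grip": 255,"dp": [-2.5,0.1,0],"rotation": [0,0,-3]},{"grip": 255,"dp": [-2.5,0.1,0],"rotation": [0,0,-3]}]'

```text
t: 8.15
eef_pos: [0.5006, -0.1696, 0.0739]
tool_rot: [[0.426, 0.905, -0.0], [0.905, -0.426, -0.0], [-0.0, -0.0, -1.0]]
ft_force: [2.0, 0.0, -0.2]
grip_width: 0.004
```

Request:
drive_tool --steps '[{"grip": 255,"dp": [-1.3,0.1,0],"rotation": [0,0,-1.5]},{"grip": 255,"dp": [-2.5,0.3,0],"rotation": [0,0,-3]},{"grip": 255,"dp": [-2.5,0.3,0],"rotation": [0,0,-3]}]'

```text
t: 8.52
eef_pos: [0.4973, -0.1691, 0.0732]
tool_rot: [[0.473, 0.881, -0.002], [0.881, -0.473, 0.0], [-0.001, -0.002, -1.0]]
ft_force: [-0.3, 0.0, 0.1]
grip_width: 0.004
```

```bash
python3 wr.py 5
```

```text
8.525 [ 0.4973 -0.1691  0.0732] [-0.29  0.01  0.06]
hist10 {-150: 100, -140: 160, -130: 124, -120: 17, -110: 81, -100: 180, -90: 65, -30: 226, -20: 1241, -10: 1053, 0: 27, 90: 335, 100: 1442, 110: 1026, 120: 22}
finger ang -98.81122751175256 r 0.04798590628381603
dial angle (mod 120): 59.12739315299916
```

Click 2 felt: the force fell from 2.5 N to 0, and the camera reads 59.1°. On to click 3.

Request:
drive_tool --steps '[{"grip": 255,"dp": [-2.5,0.4,0],"rotation": [0,0,-3]},{"grip": 255,"dp": [-4.9,1.0,0],"rotation": [0,0,-6]},{"grip": 255,"dp": [-7.3,1.6,0],"rotation": [0,0,-9]},{"grip": 255,"dp": [-9.7,2.4,0],"rotation": [0,0,-12]},{"grip": 255,"dp": [-12.0,3.3,0],"rotation": [0,0,-15]},{"grip": 255,"dp": [-14.3,4.4,0],"rotation": [0,0,-18]},{"grip": 255,"dp": [-16.5,5.5,0],"rotation": [0,0,-21]},{"grip": 255,"dp": [-18.7,6.8,0],"rotation": [0,0,-24]},{"grip": 255,"dp": [-18.7,6.8,0],"rotation": [0,0,-24]}]'

```text
t: 9.7
eef_pos: [0.4797, -0.1628, 0.0737]
tool_rot: [[0.79, 0.613, 0.001], [0.613, -0.79, -0.001], [0.0, 0.001, -1.0]]
ft_force: [2.1, -1.4, -1.1]
grip_width: 0.004
```

Request:
drive_tool --steps '[{"grip": 255,"dp": [-1.0,0.7,0],"rotation": [0,0,-1.5]},{"grip": 255,"dp": [-2.1,1.4,0],"rotation": [0,0,-3]},{"grip": 255,"dp": [-2.1,1.4,0],"rotation": [0,0,-3]}]'

```text
t: 10.07
eef_pos: [0.4771, -0.1609, 0.0736]
tool_rot: [[0.821, 0.571, -0.001], [0.571, -0.821, 0.0], [-0.0, -0.001, -1.0]]
ft_force: [1.1, -2.7, -0.4]
grip_width: 0.005
```

Request:
drive_tool --steps '[{"grip": 255,"dp": [-1.0,0.7,0],"rotation": [0,0,-1.5]},{"grip": 255,"dp": [-2.0,1.4,0],"rotation": [0,0,-3]},{"grip": 255,"dp": [-2.0,1.4,0],"rotation": [0,0,-3]}]'

```text
t: 10.45
eef_pos: [0.475, -0.1592, 0.0735]
tool_rot: [[0.85, 0.527, -0.001], [0.527, -0.85, 0.001], [-0.0, -0.001, -1.0]]
ft_force: [1.0, 0.0, -0.4]
grip_width: 0.002
```

```bash
python3 wr.py 6
```

```text
10.45 [ 0.475  -0.1592  0.0735] [ 0.96  0.02 -0.41]
hist10 {-170: 83, -160: 125, -150: 124, -140: 68, -130: 186, -120: 81, -50: 337, -40: 1309, -30: 957, -20: 9, 70: 450, 80: 1391, 90: 870, 100: 10}
finger ang -128.36608972388558 r 0.04780221370170994
dial angle (mod 120): 80.01317615656632
```

The camera caught the third snap in mid-motion at 80°, so I'll look again.

```bash
python3 wr.py 7; python3 wr.py 7b
```

```text
10.5 [ 0.4751 -0.1593  0.0735] [-0.91  0.1   0.04]
hist10 {-180: 45, -170: 166, -160: 122, -150: 54, -140: 50, -130: 194, -120: 86, -60: 71, -50: 1103, -40: 1251, -30: 120, 60: 111, 70: 1350, 80: 1235, 90: 102}
finger ang -128.22104940866117 r 0.04783816124275672
dial angle (mod 120): 86.89119859531124
10.55 [ 0.4752 -0.1594  0.0736] [ 0.47 -0.24  0.39]
hist10 {-180: 159, -170: 166, -160: 118, -140: 50, -130: 188, -120: 85, -60: 527, -50: 1272, -40: 710, 60: 757, 70: 1419, 80: 652}
finger ang -128.09379757975856 r 0.047846467107660585
dial angle (mod 120): 92.0057735161999
```

Request:
drive_tool --steps '[{"grip": 255,"dp": [0,0,0],"rotation": [0,0,0]},{"grip": 255,"dp": [-1.9,1.6,0],"rotation": [0,0,-3]},{"grip": 255,"dp": [-3.8,3.3,0],"rotation": [0,0,-6]},{"grip": 255,"dp": [-5.5,5.1,0],"rotation": [0,0,-9]},{"grip": 255,"dp": [-7.2,7.0,0],"rotation": [0,0,-12]},{"grip": 255,"dp": [-8.8,8.9,0],"rotation": [0,0,-15]},{"grip": 255,"dp": [-10.2,11.0,0],"rotation": [0,0,-18]},{"grip": 255,"dp": [-11.6,13.1,0],"rotation": [0,0,-21]},{"grip": 255,"dp": [-12.8,15.2,0],"rotation": [0,0,-24]},{"grip": 255,"dp": [-12.8,15.2,0],"rotation": [0,0,-24]}]'

```text
t: 11.85
eef_pos: [0.4627, -0.1449, 0.0737]
tool_rot: [[0.991, 0.137, 0.0], [0.137, -0.991, -0.001], [0.0, 0.001, -1.0]]
ft_force: [0.9, -2.4, -0.7]
grip_width: -0.003
```

```bash
python3 wr.py 8
```

```text
11.85 [ 0.4627 -0.1449  0.0737] [ 0.88 -2.4  -0.68]
hist10 {-180: 113, -170: 118, -160: 145, -150: 172, -140: 57, -70: 127, -60: 1231, -50: 1210, -40: 66, 50: 175, 60: 1333, 70: 1105, 80: 52, 170: 42}
finger ang -151.0844780258397 r 0.04795919597554075
dial angle (mod 120): 97.83450807733644
```

The dial is at 97.8° on the fourth hump, pushing with 2.4 N. Small steps from here.

Request:
drive_tool --steps '[{"grip": 255,"dp": [-0.6,1.1,0],"rotation": [0,0,-1.5]},{"grip": 255,"dp": [-1.2,2.2,0],"rotation": [0,0,-3]},{"grip": 255,"dp": [-1.2,2.2,0],"rotation": [0,0,-3]}]'

```text
t: 12.28
eef_pos: [0.4614, -0.1421, 0.0737]
tool_rot: [[0.997, 0.083, 0.0], [0.083, -0.997, 0.0], [0.0, -0.0, -1.0]]
ft_force: [0.9, -1.2, -0.6]
grip_width: 0.002
```

```bash
python3 wr.py 9
```

```text
12.275 [ 0.4614 -0.1421  0.0737] [ 0.86 -1.24 -0.59]
hist10 {-180: 118, -170: 140, -160: 192, -150: 136, -140: 1, -70: 522, -60: 1349, -50: 778, 50: 656, 60: 1335, 70: 678, 80: 1, 170: 83}
finger ang -154.84409960303915 r 0.0478730879010453
dial angle (mod 120): 101.4668898312606
```

Request:
drive_tool --steps '[{"grip": 255,"dp": [-0.5,1.1,0],"rotation": [0,0,-1.5]},{"grip": 255,"dp": [-1.0,2.3,0],"rotation": [0,0,-3]},{"grip": 255,"dp": [-1.0,2.3,0],"rotation": [0,0,-3]}]'

```text
t: 12.7
eef_pos: [0.4602, -0.1394, 0.0736]
tool_rot: [[1.0, 0.031, -0.001], [0.031, -1.0, 0.001], [-0.0, -0.001, -1.0]]
ft_force: [0.4, 0.1, 0.0]
grip_width: 0.005
```

```bash
python3 wr.py 10;python3 wr.py 11
```

```text
12.7 [ 0.4602 -0.1394  0.0736] [0.37 0.07 0.04]
hist10 {-180: 120, -170: 127, -160: 192, -150: 100, -80: 20, -70: 967, -60: 1366, -50: 298, 40: 28, 50: 1123, 60: 1305, 70: 235, 160: 7, 170: 123}
finger ang -158.30476686717114 r 0.047925295923756925
dial angle (mod 120): 104.99154663368603
12.75 [ 0.4602 -0.1395  0.0736] [ 0.86  0.14 -0.01]
hist10 {-180: 115, -170: 125, -160: 197, -150: 102, -80: 18, -70: 958, -60: 1368, -50: 299, 40: 30, 50: 1105, 60: 1287, 70: 248, 160: 9, 170: 122}
finger ang -158.1896716731123 r 0.047940841509595
dial angle (mod 120): 104.9315498185855
```

Balanced on the top of hump 4. About 2° more will tip it.

Request:
drive_tool --steps '[{"grip": 255,"dp": [-0.3,1.2,0],"rotation": [0,0,-1.5]},{"grip": 255,"dp": [-0.4,1.8,0],"rotation": [0,0,-2]},{"grip": 255,"dp": [-0.4,1.8,0],"rotation": [0,0,-2]},{"grip": 255,"dp": [-0.4,1.8,0],"rotation": [0,0,-2]},{"grip": 255,"dp": [-0.4,1.8,0],"rotation": [0,0,-2]}]'

```text
t: 13.42
eef_pos: [0.46, -0.1382, 0.0737]
tool_rot: [[1.0, -0.004, 0.0], [-0.004, -1.0, -0.0], [0.0, 0.0, -1.0]]
ft_force: [0.1, -0.8, -0.7]
grip_width: 0.005
```

```bash
python3 wr.py 12;python3 wr.py 13
```

```text
13.425 [ 0.46   -0.1382  0.0737] [ 0.09 -0.81 -0.67]
hist10 {-180: 16, -170: 64, -160: 187, -150: 79, -90: 311, -80: 1260, -70: 962, -60: 10, 30: 489, 40: 1429, 50: 875, 60: 6, 150: 90, 160: 144, 170: 119}
finger ang -159.78519153522814 r 0.0476539592557047
dial angle (mod 120): 0.04308886253249966
13.475 [ 0.46   -0.1381  0.0737] [-1.59  0.47  0.14]
hist10 {-180: 18, -170: 62, -160: 187, -150: 83, -90: 309, -80: 1256, -70: 959, -60: 12, 30: 494, 40: 1400, 50: 877, 60: 7, 150: 95, 160: 144, 170: 116}
finger ang -159.82376095214397 r 0.04764626500432595
dial angle (mod 120): 0.038851540966732045
```

View pics/w13.png

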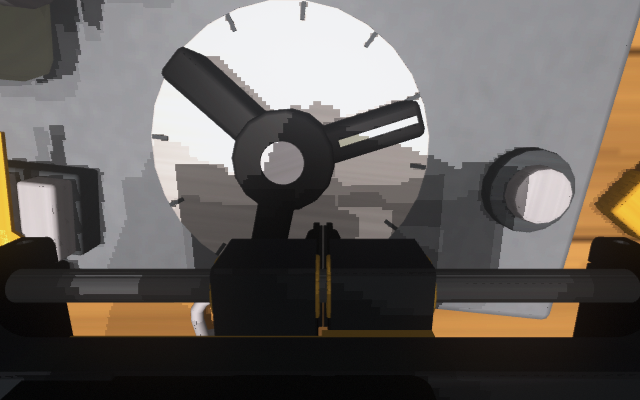

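The dial fit reads 120.0°: the fourth click, white arm at (380,130). The pin top is visible at (545,194). I'll back off, rise and measure the pin.

Request:
drive_tool --steps '[{"grip": 255,"dp": [0,-4,0],"rotation": [0,0,0]},{"grip": 255,"dp": [0,-8,0],"rotation": [0,0,0]},{"grip": 255,"dp": [0,-8,15],"rotation": [0,0,0]},{"grip": 255,"dp": [0,-8,30],"rotation": [0,0,0]},{"grip": 255,"dp": [0,-8,50],"rotation": [0,0,0]},{"grip": 255,"dp": [0,-8,70],"rotation": [0,0,0]},{"grip": 255,"dp": [0,-8,70],"rotation": [0,0,0]},{"grip": 255,"dp": [0,-8,70],"rotation": [0,0,0]}]'

```text
t: 14.52
eef_pos: [0.4598, -0.146, 0.1436]
tool_rot: [[1.0, -0.003, 0.0], [-0.003, -1.0, -0.0], [0.0, 0.0, -1.0]]
ft_force: [0.0, -0.0, 0.8]
grip_width: 0.006
```

```bash
python3 wr.py 14; python3 - <<'E'
from rig import *
from h import *
s=observe();cam=camera_model("wrist");im,d=grab_frame("wrist");K,V=cam["camera_matrix"],cam["view"]
print(s['eef_pos'])
u=proj(K,V,[.4845,-.249,.0715]);print(u)
x,y=u.round().astype(int);g=cv2.cvtColor(im,cv2.COLOR_BGR2GRAY)
yy,xx=np.mgrid[0:400,0:640];Q=(np.linalg.inv(K)@np.stack([xx.ravel(),yy.ravel(),np.ones(xx.size)]))*d.reshape(1,-1);W=(V[:3,:3].T@(Q-V[:3,3:])).T
r=np.hypot(W[:,0]-.4845,W[:,1]+.249)
k=(r<.04)&(W[:,2]>.052)&(W[:,2]<.08);print(np.histogram(W[k,2],bins=14,range=(.052,.08)))
q=W[k&(W[:,2]>.067)];print(len(q),q.min(0),q.max(0),q.mean(0),np.median(q[:,2]))
q=W[k];print('housing',q.min(0),q.max(0))
E
```

```text
14.525 [ 0.4598 -0.146   0.1436] [ 0.03 -0.    0.83]
hist10 {-180: 9, -90: 161, -80: 604, -70: 438, -60: 5, 30: 229, 40: 652, 50: 415, 60: 5, 150: 103, 160: 496, 170: 392}
finger ang -151.5170683240591 r 0.05104846817119357
dial angle (mod 120): 0.7700343883856533
[ 0.45951189 -0.14590384  0.14302542]
[470.91847853 168.48986965]
(array([ 63,  55,  56,  69, 685, 876,  45,  43,  71, 652, 695,   5,   0,
         0]), array([0.052, 0.054, 0.056, 0.058, 0.06 , 0.062, 0.064, 0.066, 0.068,
       0.07 , 0.072, 0.074, 0.076, 0.078, 0.08 ]))
1444 [ 0.46802409 -0.26422159  0.06709197] [ 0.49767414 -0.2346079   0.07435756] [ 0.4835334  -0.24833966  0.07181663] 0.0719696646994509
housing [ 0.45040818 -0.28389026  0.05200739] [ 0.52421251 -0.21041213  0.07435756]
```

View pics/w14.png

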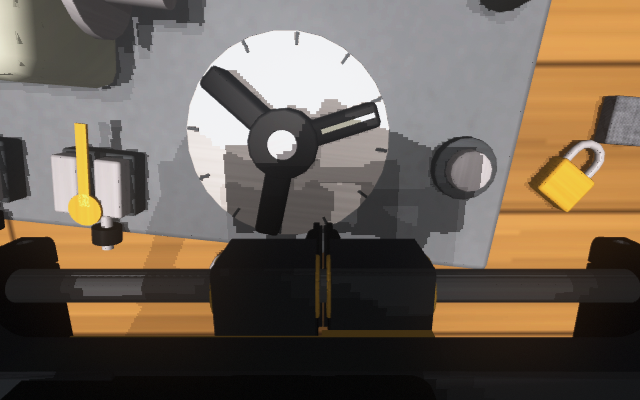

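The pin is at (0.4836, -0.249) with its top at z ≈ 0.072; in the picture it is at (464,168). The dial is still in click 4 (120.8°). I'll move over the pin and go down.

Request:
drive_tool --steps '[{"grip": 255,"dp": [6,-26,0],"rotation": [0,0,0]},{"grip": 255,"dp": [12,-52,0],"rotation": [0,0,0]},{"grip": 255,"dp": [18,-78,0],"rotation": [0,0,0]},{"grip": 255,"dp": [24,-103,0],"rotation": [0,0,0]},{"grip": 255,"dp": [24,-103,-20],"rotation": [0,0,0]},{"grip": 255,"dp": [24,-103,-40],"rotation": [0,0,0]},{"grip": 255,"dp": [24,-103,-55],"rotation": [0,0,0]},{"grip": 255,"dp": [24,-103,-63],"rotation": [0,0,0]},{"grip": 255,"dp": [24,-103,-66],"rotation": [0,0,0]},{"grip": 255,"dp": [24,-103,-66],"rotation": [0,0,0]}]'

```text
t: 15.88
eef_pos: [0.4843, -0.2492, 0.078]
tool_rot: [[1.0, -0.003, 0.001], [-0.003, -1.0, -0.0], [0.001, 0.0, -1.0]]
ft_force: [0.8, -0.1, -0.0]
grip_width: 0.002
```

Request:
drive_tool --steps '[{"grip": 255,"dp": [0,0,-2],"rotation": [0,0,0]},{"grip": 255,"dp": [0,0,-4],"rotation": [0,0,0]},{"grip": 255,"dp": [0,0,-6],"rotation": [0,0,0]},{"grip": 255,"dp": [0,0,-8],"rotation": [0,0,0]},{"grip": 255,"dp": [0,0,-8],"rotation": [0,0,0]}]'

```text
t: 16.5
eef_pos: [0.4841, -0.2493, 0.0698]
tool_rot: [[1.0, -0.004, 0.0], [-0.004, -1.0, -0.0], [0.0, 0.0, -1.0]]
ft_force: [-0.6, 0.5, 2.7]
grip_width: 0.005
```

Request:
drive_tool --steps '[{"grip": 255,"dp": [0,0,-1],"rotation": [0,0,0]},{"grip": 255,"dp": [0,0,-2],"rotation": [0,0,0]},{"grip": 255,"dp": [0,0,-2],"rotation": [0,0,0]}]'

```text
t: 16.88
eef_pos: [0.4841, -0.2493, 0.0678]
tool_rot: [[1.0, -0.004, 0.0], [-0.004, -1.0, -0.0], [0.0, 0.0, -1.0]]
ft_force: [0.1, 0.9, 3.5]
grip_width: 0.004
```

Request:
drive_tool --steps '[{"grip": 255,"dp": [0,0,-1],"rotation": [0,0,0]},{"grip": 255,"dp": [0,0,-2],"rotation": [0,0,0]},{"grip": 255,"dp": [0,0,-2],"rotation": [0,0,0]}]'

```text
t: 17.25
eef_pos: [0.4841, -0.2493, 0.0662]
tool_rot: [[1.0, -0.004, 0.0], [-0.004, -1.0, -0.0], [0.0, 0.0, -1.0]]
ft_force: [-0.4, 0.1, 6.2]
grip_width: 0.003
```

Request:
drive_tool --steps '[{"grip": 255,"dp": [0,0,-0.5],"rotation": [0,0,0]},{"grip": 255,"dp": [0,0,-1],"rotation": [0,0,0]},{"grip": 255,"dp": [0,0,-1],"rotation": [0,0,0]}]'

```text
t: 17.62
eef_pos: [0.4842, -0.2493, 0.0662]
tool_rot: [[1.0, -0.003, -0.0], [-0.003, -1.0, -0.0], [-0.0, 0.0, -1.0]]
ft_force: [-3.0, 2.1, 9.6]
grip_width: 0.007
```

The pin is hard against its stop: z stays at 0.0662 while the force rises from 6.2 to 9.6 N. Release.

Request:
drive_tool --steps '[{"grip": 255,"dp": [0,0,3],"rotation": [0,0,0]},{"grip": 255,"dp": [0,0,8],"rotation": [0,0,0]},{"grip": 255,"dp": [0,0,20],"rotation": [0,0,0]},{"grip": 255,"dp": [0,0,40],"rotation": [0,0,0]},{"grip": 255,"dp": [0,0,65],"rotation": [0,0,0]},{"grip": 255,"dp": [-15,50,90],"rotation": [0,0,0]},{"grip": 255,"dp": [-25,100,90],"rotation": [0,0,0]},{"grip": 255,"dp": [-25,100,90],"rotation": [0,0,0]},{"grip": 255,"dp": [-25,100,90],"rotation": [0,0,0]}]'

```text
t: 18.75
eef_pos: [0.4593, -0.1494, 0.1556]
tool_rot: [[1.0, -0.003, 0.001], [-0.003, -1.0, -0.001], [0.001, 0.001, -1.0]]
ft_force: [-0.1, -0.5, 0.5]
grip_width: 0.005
```

```bash
python3 wr.py 20; python3 - <<'E'
from rig import *
from h import *
cam=camera_model("wrist");im,d=grab_frame("wrist");K,V=cam["camera_matrix"],cam["view"]
yy,xx=np.mgrid[0:400,0:640];Q=(np.linalg.inv(K)@np.stack([xx.ravel(),yy.ravel(),np.ones(xx.size)]))*d.reshape(1,-1);W=(V[:3,:3].T@(Q-V[:3,3:])).T
r=np.hypot(W[:,0]-.4836,W[:,1]+.249);k=r<.009;print('pin z',np.median(W[k,2]),k.sum())
k=(r>.018)&(r<.021);print('housing z',np.median(W[k,2]))
im,d=grab_frame("side");cv2.imwrite("pics/s20.png",im)
E
```

```text
18.75 [ 0.4593 -0.1494  0.1556] [-0.15 -0.45  0.52]
hist10 {-180: 10, -90: 150, -80: 539, -70: 391, -60: 4, 30: 202, 40: 584, 50: 375, 60: 2, 150: 94, 160: 446, 170: 361}
finger ang -148.62322876023566 r 0.05313874033311181
dial angle (mod 120): 0.8637185393587004
pin z 0.07222050222785875 478
housing z 0.06225220460601678
```

View pics/w20.png

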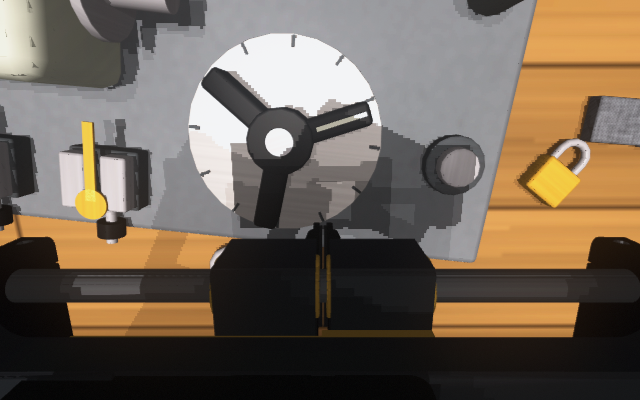

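View pics/s20.png

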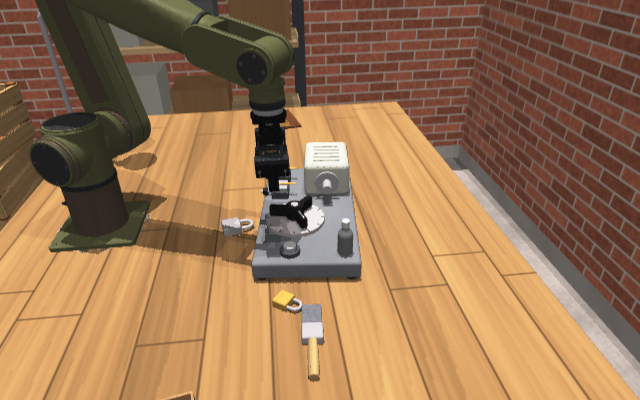

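The dial is in click 4, with the white arm at (340,120). The pin is back up, 10 mm proud, at (452,167). In the side view both padlocks, the bottle and the brush are where they started, and the gripper is clear.

```bash
python3 -c "
from rig import *
print(hand_in())"
```

```text
the job is handed in; nothing more can be done
None
```

I pushed the dial clockwise four clicks with the shut fingertips, then pressed the set pin fully down and let it spring back. I handed the job in at about 19 s; it reports no verdict.

- **Dial clicks:** I felt clicks 2 to 4 as the push force rising and then dropping to about zero. I read click 1 the same way, with the force falling from 2.6 N to near zero. The wrist camera read 29.7°, 59.1°, about 92° (still settling) and 120.0° after the four clicks.
- **Set pin:** it reached its stop, with the tip holding at z = 66.2 mm while the force rose from 6.2 to 9.6 N. After release its top was back at 72.2 mm, 10 mm above its housing.
- **Last checks:** the dial read 120.9°, within the 7.5° limit, against 120.0° from closer up. The gripper was clear of everything. By eye in the side view, the padlocks, bottle and brush had not moved.

One camera reading, 80° during the third click, disagreed at first; it was taken while the dial was still snapping forward, and later frames settled. No check failed.

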